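Pivot a willow blade blank into line against the bench post

ROBOT

A 6-joint arm with a two-finger parallel gripper is mounted at the origin on the work surface. World frame = base frame: x ahead of the robot, y to its left, z up, the work surface at z = 0. Lengths are in mm, angles in degrees, forces in N, time in s.
With the tool pointing down it reaches from about 300 to 850 mm from the base axis. Payload 4.2 kg.
Tool frame: the origin (TCP) lies at the very end of the fingers, on their centre line; the grasp point (between the pads) lies 19 mm behind it; z points along the fingers, y is the line along which they close (so a half turn about z gives the same grasp; the last joint's range is limited). The gripper opens to 91 mm and grips with 3 to 60 N. Pads are 32 mm wide; open, the fingers measure 118 mm over their backs; the gripper's body (76 mm by 178 mm) begins 60 mm behind the grasp point.
Start: joints at [68.182, 18.312, 89.639, -0, 72.044, -1.146], TCP at [202.992, 537.996, 188.576] pointing down, gripper open.
Joint ranges: [-177.97, 177.97], [-48.28, 115.42], [12.27, 149.76], [-77.06, 257.06], [2.81, 150.46], [-146.56, 146.56]. Speed limits (degrees/s): [147.25, 147.25, 180, 180, 180, 180].

INTERFACE

Orientations are given as [roll, pitch, yaw] about the fixed x, y, z axes, in that order (R = Rz(yaw) Ry(pitch) Rx(roll)).
In Python, from workcell import env, eyes gives the robot as it stands.
- The arm moves only by the tool send_rows, never from a script. Its argument "targets" is text: rows parted by semicolons, each of 7 numbers parted by spaces: the shift along the tool's x, y, z in m, then the turn, a rotation vector about the tool's x, y, z in degrees, then the opening in per cent of the stroke, from 0 (shut) to 100 (fully open). A call has 1 to 12 rows; each row is the pose to reach, as a shift and turn from the pose commanded when the call began, along the tool's axes at that moment; what a row does not reach only later rows make up. A row lasts 1/12 s, in which the tool goes at most 41.7 mm and 7.16 degrees, less where a joint would pass 70% of its speed; a pose out of reach is approached as far as the arm can. A call with a gripper value outside its range is refused whole. The fingers move at their own pace and stop on an object; "grip_force" is the grip in N (left out, the last holds). Time passes only in rows, so rows that repeat a pose let the fingers close. It gives the time, the measured TCP pose, the force, the opening and the grip force at its end, in the units of the state.
- env.state(): the state, without advancing time (a new reading comes with each control period).
- eyes.grab_frame(name): name is "side" or "top"; returns a dict with "image" (480x640x3 uint8, blue, green, red), "fovy" (degrees; the focal length in pixels is half the picture's height over the tangent of half this angle, whatever the lens; pixels are square), "cx", "cy" (the principal point, pixels), "eye" and "attitude" of the camera in the world. Camera axes: x right, y up, looking along -z (the intrinsics and any distortion apply to the point x, -y, -z); pixel columns grow to the right and rows downward; lengths in mm; the calibration is good to about 2 mm. A picture is of the moment at which its call begins. There is no depth.
- env.job_done(): hands the job in; it is judged then, once.
The state is a dict: "time_s": time; "qpos": joint angles; "qvel": joint speeds; "effort": joint torques, N m; "ee_pos": TCP position; "ee_rot": TCP orientation; "force": force on the tool from outside, world axes, zero at the start; "torque": the same for the moment, N m; "gripper_width": finger opening in mm; "gripper_force": force on a finger pad.
Only numpy, scipy, OpenCV 4.12 (cv2) and the standard library are available. Lean on these libraries where they do the work, as an engineer would, in place of code of your own. Each camera call takes 0.05 s, during which the arm holds its last target. There are 200 camera calls.

TASK

Set the willow blade blank against the stops, ready for planing. While the blank is still well askew to the fence (more than 15 degrees), push its V-notch home onto the steel post (which stands somewhere in its slot) with a light but definite push of about 5 to 12 N; then, with the notch kept on the post, swing the blank about it until its long edge is flush along the fence, press it lightly against the fence in the same way, and leave it lying flat there. Be gentle: never push it against the post or the fence with more than 15 N, never bring the blank into line while its notch is off the post, and do not shift the glue bottle, the offcut or the tin.

Things in the scene. Friction and masses are not known exactly. Their poses are not given: they have to be found in the camera images.
- blade_mid (a point): centre (half-way up) of the loose willow blade blank: a pale wooden bar 260 mm long, 50 mm wide, 36 mm thick, flat on the bench, 0.14 to 0.28 kg. x runs along it from the notched end to the plain toe end, y across, z up. Bench friction takes 1 to 3 N, more if pressed down. It starts on the open side, away from the fence, its notch towards the post, 20 to 38 degrees from the fence line
- blade_notch (a point): the point of the blank, half-way up, that lies on the post's axis when the V-notch is fully home: 112 mm from the blank's centre towards its notched end, on its centre line. The V is cut right through the thickness, opens out of the end face, 34 mm deep, 39 mm wide at the mouth (sides 30 degrees from the centre line). Axes as blade_mid. The blank can be gripped across its width
- slot: flat steel slot plate 80 x 22 mm let into the bench; origin at its middle. In its slot an upright round steel post, 16 mm diameter, 50 mm high, is locked rigidly, with its axis anywhere up to 20 mm either way of the origin along the slot (x axis): where exactly is not given, feel for it. x points along the fence line to where the blank's toe end must point, y to the fence side, z up
- fence: low dark wooden fence fixed to the bench, rigid, 140 mm long (x, parallel to the slot's x), 35 mm wide, only 10 mm high. Origin: on the bench, middle of its flat working face; y points into the fence. The face lies 25 mm to the y side of the slot's line, 120 to 260 mm along x from the slot's middle. Fingers clasping the blank pass over it if their tips stay 13 mm or more above the bench
- glue_mid (a point): white glue bottle, 44 mm diameter, 90 mm tall, its centre; a bystander past the post on the side away from the fence's toe end, not to be moved
- offcut_mid (a point): willow offcut block 90 x 45 x 28 mm, its centre; a bystander on the robot's side of the post, not to be moved
- wax_mid (a point): flat round metal tin, 72 mm diameter, 34 mm tall, its centre; a bystander past the toe end of the fence, not to be moved

How it is judged:
By the outcome, as a careful person would: the job done as asked, in the order asked, and still so for the second after the job is handed in, with the robot touching nothing.
It also fails if it takes over 67 s, if anything falls off the work surface, if the arm or the gripper's body presses on something with over 40 N, if the wrist force passes 120 N, or if a joint passes its speed limit or range.

## Working session

There is one attempt and no reset: what is moved stays moved. The work goes in short steps, Python scripts to look and compute and a tool call to move; the robot and the scene stay as the last step left them, time stands still between calls to the robot, and variables do not carry over. Pictures are saved under pics/ and viewed, at most 13 in all, crops included, and the job is handed in when it is done.

Besides the shell and the picture viewer there is one more tool, called after "Call:" by a JSON object that holds its "name" and its "arguments", one argument or row to a line. send_rows: Moves the arm, as the interface text tells. Its arguments: {"type":"object","properties":{"targets":{"type":"string"},"grip_force":{"type":"number"}},"required":["targets"]}

```bash
mkdir -p pics; python3 - <<'E'
from workcell import env, eyes
import cv2
for n in("top","side"):
    f=eyes.grab_frame(n); cv2.imwrite(f"pics/{n}0.png",f["image"]); print({k:v for k,v in f.items() if k!="image"})
print(env.state())
E
ls
```

```text
{'fovy': 54.610126802073026, 'cx': 327.516266415637, 'cy': 238.96004611090905, 'eye': array([520.84265344,  19.04163369, 849.2058067 ]), 'attitude': array([  5.77994945,  -1.42058234, -89.70943519])}
{'fovy': 44.4725363073066, 'cx': 313.2231957372702, 'cy': 238.6859245787331, 'eye': array([ 381.29580853, -624.91127146,  663.62394731]), 'attitude': array([ 49.1979778 ,  -0.34197984, -19.93663625])}
{'time_s': 0.1, 'qpos': array([ 6.81817265e+01,  1.83482160e+01,  8.96970526e+01, -7.25020282e-04,
        7.20434371e+01, -1.14539289e+00]), 'qvel': array([-0.07877134, -0.15818643, -0.25498427, -0.05411189, -0.02575049,
        0.0427708 ]), 'effort': array([-8.59438387e-06, -4.13336527e+01, -2.32505769e+01,  7.27033569e-02,
        4.22673952e-02, -8.06987100e-05]), 'ee_pos': array([202.81788662, 537.54247507, 187.81800658]), 'ee_rot': array([-1.79911298e+02, -1.08396615e-03,  1.59327343e+02]), 'force': array([0.46580003, 0.34808398, 0.81952466]), 'torque': array([ 0.02770536, -0.022998  ,  0.02659329]), 'gripper_force': 0.0, 'gripper_width': 91.21561904916675}
pics
```

View pics/top0.png

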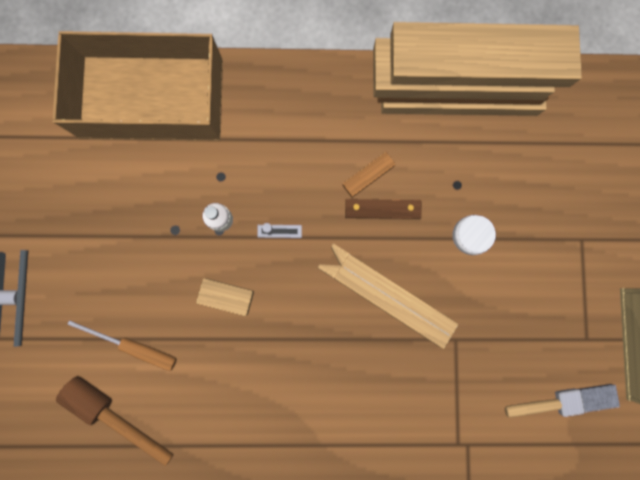

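View pics/side0.png

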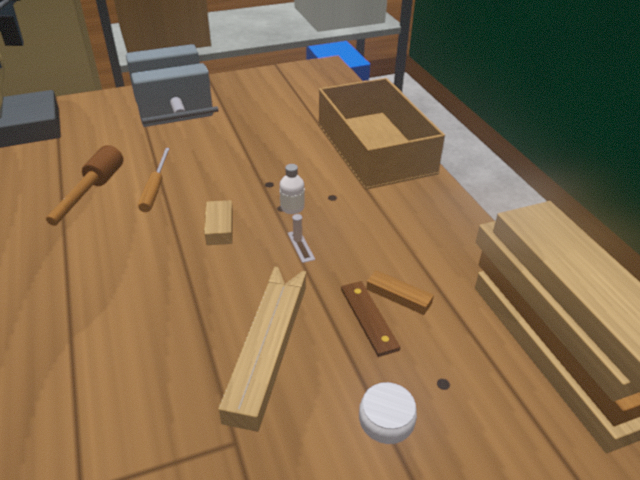

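The top view shows the blank from its notch at about (330,257) to its toe at about (452,335). The fence is at (383,209), the slot at (280,231) with the post near (266,229), the bottle at (217,217), the offcut at (225,297) and the tin at (475,235). The side view shows the same things: notch (290,275), toe (245,415), post (297,225), fence (370,318).

```bash
cat > h.py <<'E'
import numpy as np, cv2
from scipy.spatial.transform import Rotation as R
def ray(f,uv):
    fl=240/np.tan(np.radians(f["fovy"]/2)); u,v=np.asarray(uv,float)
    d=R.from_euler("xyz",f["attitude"],degrees=True).apply([(u-f["cx"])/fl,-(v-f["cy"])/fl,-1])
    return np.array(f["eye"]),d/np.linalg.norm(d)
def plane(f,uv,z):
    e,d=ray(f,uv); return e+d*(z-e[2])/d[2]
def tri(f1,a,f2,b):
    e1,d1=ray(f1,a); e2,d2=ray(f2,b)
    s=np.linalg.lstsq(np.c_[d1,-d2],e2-e1,rcond=None)[0]
    p,q=e1+d1*s[0],e2+d2*s[1]; return (p+q)/2,np.linalg.norm(p-q)
def blob(img,roi,lo,hi):
    x0,y0,x1,y1=roi; m=np.zeros(img.shape[:2],np.uint8)
    m[y0:y1,x0:x1]=cv2.inRange(cv2.cvtColor(img,cv2.COLOR_BGR2HSV),np.array(lo),np.array(hi))[y0:y1,x0:x1]
    m=cv2.morphologyEx(m,cv2.MORPH_CLOSE,np.ones((3,3)))
    c,_=cv2.findContours(m,cv2.RETR_EXTERNAL,cv2.CHAIN_APPROX_NONE)
    return max(c,key=cv2.contourArea)
E
python3 - <<'E'
from workcell import eyes
from h import *
F={n:eyes.grab_frame(n) for n in("top","side")}
import pickle; pickle.dump(F,open("f0.pkl","wb"))
t=cv2.cvtColor(F["top"]["image"],cv2.COLOR_BGR2HSV);s=cv2.cvtColor(F["side"]["image"],cv2.COLOR_BGR2HSV)
for n,im,p in [("blade t",t,(400,290)),("bench t",t,(300,280)),("fence t",t,(383,213)),("plate t",t,(297,227)),("bladeside t",t,(380,305)),("blade s",s,(255,350)),("bench s",s,(180,350)),("fence s",s,(370,322)),("bladeface s",s,(240,412)),("plate s",s,(310,258)),("post s",s,(297,230))]: print(n,im[p[1],p[0]])
# enlarged crops side by side
a=cv2.resize(F["top"]["image"][190:360,190:480],None,fx=2.7,fy=2.7,interpolation=cv2.INTER_CUBIC)
b=cv2.resize(F["side"]["image"][195:435,190:430],None,fx=2.5,fy=2.5,interpolation=cv2.INTER_CUBIC)
cv2.imwrite("pics/ct.png",a);cv2.imwrite("pics/cs.png",b)
E
```

```text
blade t [ 17 107 216]
bench t [ 14 128 155]
fence t [ 12 135 102]
plate t [123  16 195]
bladeside t [ 17 109 210]
blade s [ 19  95 199]
bench s [ 16 132 158]
fence s [ 12 148 114]
bladeface s [ 19 103 191]
plate s [144   7 179]
post s [ 10  56 119]
```

View pics/ct.png

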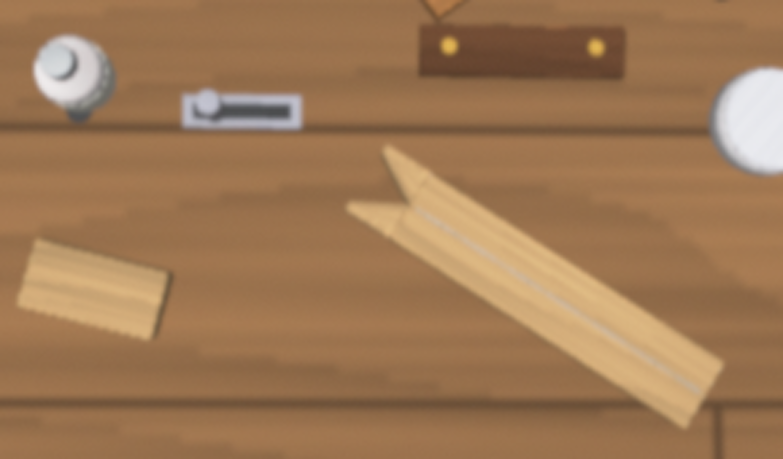

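View pics/cs.png

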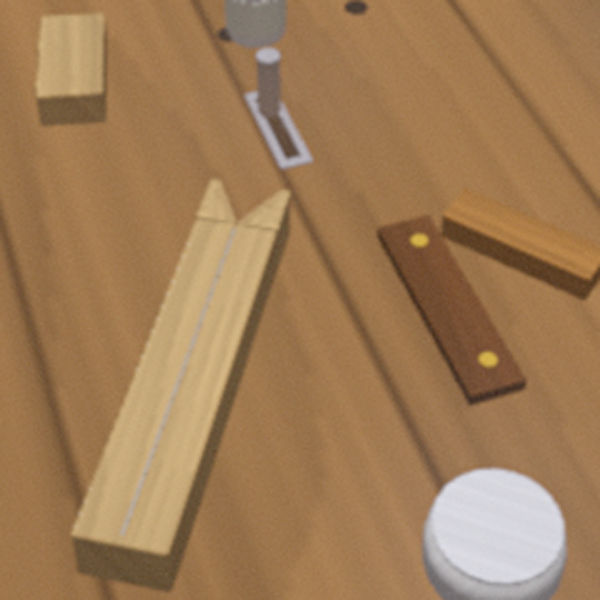

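```bash
cat > m0.py <<'E'
from h import *
import pickle
F=pickle.load(open("f0.pkl","rb")); T,S=F["top"],F["side"]
ct=lambda x,y:(190+x/2.7,190+y/2.7); cs=lambda x,y:(190+x/2.5,195+y/2.5)
P={}
for n,a,b in [("hornF",(386,147),(288,191)),("hornR",(347,207),(215,180)),("toeF",(722,364),(168,554)),("toeR",(686,429),(74,538)),("apex",(413,205),(236,227)),("post",(208,103),(267,55)),("screw1",(449,46),(419,240)),("screw2",(596,47),(487,359)),
  ("plate0",(182,128),(246,94)),("plateNear1",(302,129),(284,167)),("plateFar1",(302,94),(311,158)),("fence0",(419,76),(379,233)),("fence1",(624,78),(472,402)),("offc",(36,240),(104,14)),("offc2",(152,339),(38,96))]:
    P[n],g=tri(T,ct(*a),S,cs(*b)); print(n,P[n].round(1),"gap",g.round(1))
hf,hr,tf,tr=P["hornF"],P["hornR"],P["toeF"],P["toeR"]
print("len",np.linalg.norm(hf-tf),np.linalg.norm(hr-tr),"wid",np.linalg.norm(tf-tr))
# lines by mask edges in top view on z=36
c=blob(T["image"],(310,235,470,360),(10,60,175),(30,125,255))[:,0]
r=cv2.minAreaRect(c); print("rect px",r); 
pts=np.array([plane(T,p,36)[:2] for p in c]).astype(np.float32); r=cv2.minAreaRect(pts); print("rect mm",r)
for nm,roi,lo,hi,z in [("fence",(335,190,430,225),(0,80,60),(20,200,118),10),("plate",(250,215,310,245),(80,0,120),(180,40,255),0),("tin",(440,205,505,265),(0,0,150),(180,40,255),34)]:
    c=blob(T["image"],roi,lo,hi)[:,0]; pts=np.array([plane(T,p,z)[:2] for p in c]).astype(np.float32); print(nm,cv2.minAreaRect(pts),cv2.boxPoints(cv2.minAreaRect(pts)).round(1).tolist())
E
python3 m0.py
```

```text
hornF [594.3 -10.5  35.7] gap 1.3
hornR [555.2  14.6  35. ] gap 1.3
toeF [ 455.8 -228.2   33.8] gap 2.0
toeR [ 414.7 -204.    33.8] gap 2.3
apex [556.  -28.   34.2] gap 0.4
post [620.2 104.2  49.3] gap 0.5
screw1 [665.3 -53.8  10.2] gap 0.5
screw2 [ 665.  -153.7   10.5] gap 0.4
plate0 [6.103e+02 1.264e+02 1.000e-01] gap 3.0
plateNear1 [610.   45.1   1.8] gap 3.0
plateFar1 [631.6  45.9   3. ] gap 1.4
fence0 [646.2 -34.    3.7] gap 1.8
fence1 [ 645.7 -174.2    4.3] gap 1.4
offc [533.4 216.4  25.6] gap 2.2
offc2 [469.8 139.6  27.7] gap 1.3
len 258.048493922233 259.83768779906 wid 47.67755362993373
rect px ((388.0649719238281, 295.3988952636719), (149.91001892089844, 29.681581497192383), 32.735225677490234)
rect mm ((505.6114196777344, -106.0968246459961), (259.8326110839844, 52.03724670410156), 57.53144836425781)
fence ((662.635009765625, -102.03013610839844), (137.9135284423828, 37.22453308105469), 89.48571014404297) [[643.4000244140625, -170.8000030517578], [680.5999755859375, -171.1999969482422], [681.9000244140625, -33.20000076293945], [644.5999755859375, -32.900001525878906]]
plate ((621.7146606445312, 87.48817443847656), (77.69251251220703, 22.926095962524414), 88.48411560058594) [[609.2000122070312, 49.0], [632.0999755859375, 48.400001525878906], [634.2000122070312, 126.0], [611.2999877929688, 126.5999984741211]]
tin ((614.3598022460938, -262.8086853027344), (69.51002502441406, 72.37004089355469), 25.23762321472168) [[567.5, -244.89999389648438], [598.4000244140625, -310.3999938964844], [661.2000122070312, -280.70001220703125], [630.4000244140625, -215.3000030517578]]
```

The triangulated heights agree with the text: blank 34–36, post 49, fence screws 10. The blank's centre is at (505.3, -106.5), with its axis 32.5° off the fence line. The post is near (620, 104) and the fence face at x of about 645.5. I'll grip it 60 mm towards the toe from its centre.

Call:
{"name": "send_rows", "arguments": {
  "targets": "-0.298 -0.3365 0.0386 0 0 61.3 100;-0.298 -0.3365 0.0386 0 0 61.3 100;-0.298 -0.3365 0.0386 0 0 61.3 100;-0.298 -0.3365 0.0386 0 0 61.3 100;-0.298 -0.3365 0.0386 0 0 61.3 100;-0.298 -0.3365 0.0386 0 0 61.3 100;-0.298 -0.3365 0.0386 0 0 61.3 100;-0.298 -0.3365 0.0386 0 0 61.3 100;-0.298 -0.3365 0.0386 0 0 61.3 100;-0.298 -0.3365 0.0386 0 0 61.3 100;-0.298 -0.3365 0.0386 0 0 61.3 100;-0.298 -0.3365 0.0386 0 0 61.3 100",
  "grip_force": 25
}}

```text
time_s: 1.2
ee_pos: [364.1, 113.1, 149.5]
ee_rot: [-180.0, 0.1, 97.6]
force: [-1.2, 0.5, 0.4]
gripper_width: 90.9
gripper_force: 0.0
```

```bash
cat >> h.py <<'E'
def to(env,x,y,z,yaw):
    s=env.state(); r=R.from_euler("xyz",s["ee_rot"],degrees=True); g=R.from_euler("xyz",[180,0,yaw],degrees=True)
    print("shift m",(r.inv().apply(np.array([x,y,z])-s["ee_pos"])/1000).round(4),"turn",(r.inv()*g).as_rotvec(degrees=True).round(2))
def st(env):
    s=env.state(); r=R.from_euler("xyz",s["ee_rot"],degrees=True)
    print(round(s["time_s"],2),"pos",s["ee_pos"].round(2),"rot",s["ee_rot"].round(2),"F",s["force"].round(2),"Ftool",r.inv().apply(s["force"]).round(2),"Tz",s["torque"].round(3),"w",round(s["gripper_width"],1),round(s["gripper_force"],1))
E
python3 -c "
from workcell import env
from h import *
st(env); to(env,473.1,-157.1,90,57.5)"
```

```text
1.2 pos [364.1  113.08 149.54] rot [-1.7999e+02  1.4000e-01  9.7640e+01] F [-1.16  0.49  0.38] Ftool [ 0.64 -1.08 -0.38] Tz [0.014 0.026 0.043] w 90.9 0.0
shift m [-0.2821  0.0721  0.0602] turn [4.000e-02 1.400e-01 4.014e+01]
```

Call:
{"name": "send_rows", "arguments": {
  "targets": "-0.2877 0.0707 0.060 0 0 40.5 100;-0.2877 0.0707 0.060 0 0 40.5 100;-0.2877 0.0707 0.060 0 0 40.5 100;-0.2877 0.0707 0.060 0 0 40.5 100;-0.2877 0.0707 0.060 0 0 40.5 100;-0.2877 0.0707 0.060 0 0 40.5 100;-0.2877 0.0707 0.060 0 0 40.5 100;-0.2877 0.0707 0.060 0 0 40.5 100;-0.2877 0.0707 0.060 0 0 40.5 100;-0.2877 0.0707 0.060 0 0 40.5 100;-0.2877 0.0707 0.060 0 0 40.5 100;-0.2877 0.0707 0.060 0 0 40.5 100"
}}

```text
time_s: 2.2
ee_pos: [472.8, -155.4, 90.3]
ee_rot: [-180.0, -0.0, 57.6]
force: [-0.2, -0.0, 0.5]
gripper_width: 91.6
gripper_force: 0.0
```

```bash
python3 -c "
from workcell import env
from h import *
st(env); to(env,473.1,-157.1,15,57.5)"
```

```text
2.2 pos [ 472.78 -155.39   90.29] rot [-1.7999e+02 -2.0000e-02  5.7640e+01] F [-0.16 -0.04  0.5 ] Ftool [-0.12 -0.12 -0.5 ] Tz [-0.064  0.072 -0.028] w 91.6 0.0
shift m [-0.0013  0.0012  0.0753] turn [-0.01 -0.02  0.14]
```

Call:
{"name": "send_rows", "arguments": {
  "targets": "0 0 0.02 0 0 0 100;0 0 0.04 0 0 0 100;0 0 0.06 0 0 0 100;0 0 0.07 0 0 0 100;0 0 0.075 0 0 0 100;0 0 0.075 0 0 0 100;0 0 0.075 0 0 0 100;0 0 0.075 0 0 0 100;0 0 0.075 0 0 0 45;0 0 0.075 0 0 0 45;0 0 0.075 0 0 0 45;0 0 0.075 0 0 0 45",
  "grip_force": 25
}}

```text
time_s: 3.2
ee_pos: [473.4, -157.2, 15.2]
ee_rot: [180.0, -0.0, 57.5]
force: [0.0, 0.6, -0.2]
gripper_width: 67.4
gripper_force: 0.0
```

```bash
python3 -c "
from workcell import env
from h import *
st(env)"
```

```text
3.2 pos [ 473.38 -157.16   15.24] rot [ 1.7997e+02 -1.0000e-02  5.7520e+01] F [ 0.04  0.56 -0.21] Ftool [ 0.5  -0.26  0.21] Tz [-0.129  0.099  0.048] w 67.4 0.0
```

Call:
{"name": "send_rows", "arguments": {
  "targets": "0 0 0 0 0 0 30;0 0 0 0 0 0 30;0 0 0 0 0 0 30;0 0 0 0 0 0 30;0 0 0 0 0 0 30;0 0 0 0 0 0 30;0 0 0 0 0 0 30;0 0 0 0 0 0 30",
  "grip_force": 25
}}

```text
time_s: 3.87
ee_pos: [473.2, -157.0, 14.9]
ee_rot: [-180.0, -0.0, 57.5]
force: [0.5, 0.2, -0.3]
gripper_width: 27.1
gripper_force: 0.0
```

```bash
python3 - <<'E'
from workcell import env,eyes
from h import *
st(env)
T=eyes.grab_frame("top"); cv2.imwrite("pics/g1.png",cv2.resize(T["image"][190:370,190:490],None,fx=2.6,fy=2.6,interpolation=cv2.INTER_CUBIC)); st(env)
E
```

```text
3.87 pos [ 473.22 -157.03   14.91] rot [-1.800e+02 -1.000e-02  5.753e+01] F [ 0.53  0.25 -0.25] Ftool [0.49 0.31 0.25] Tz [-0.062  0.091  0.051] w 27.1 0.0
3.92 pos [ 473.2  -157.02   14.89] rot [-1.800e+02 -1.000e-02  5.753e+01] F [-0.07 -1.09 -0.61] Ftool [-0.95  0.53  0.61] Tz [-0.099  0.088 -0.015] w 27.6 0.0
```

View pics/g1.png

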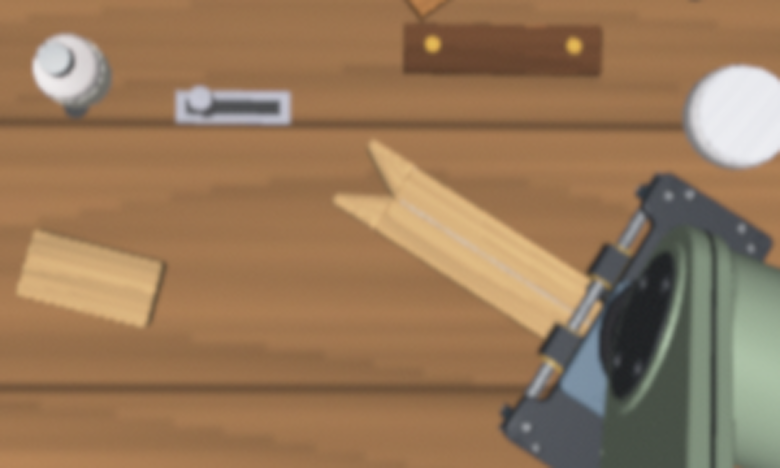

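```bash
python3 - <<'E'
from workcell import env,eyes
from h import *
S=eyes.grab_frame("side"); cv2.imwrite("pics/g2.png",cv2.resize(S["image"][240:480,100:400],None,fx=2.4,fy=2.4,interpolation=cv2.INTER_CUBIC)); st(env)
E
```

```text
3.97 pos [ 473.19 -157.03   14.91] rot [-180.     -0.     57.53] F [-0.65  0.17  0.21] Ftool [-0.21 -0.64 -0.21] Tz [-0.091  0.05   0.012] w 27.5 0.0
```

View pics/g2.png

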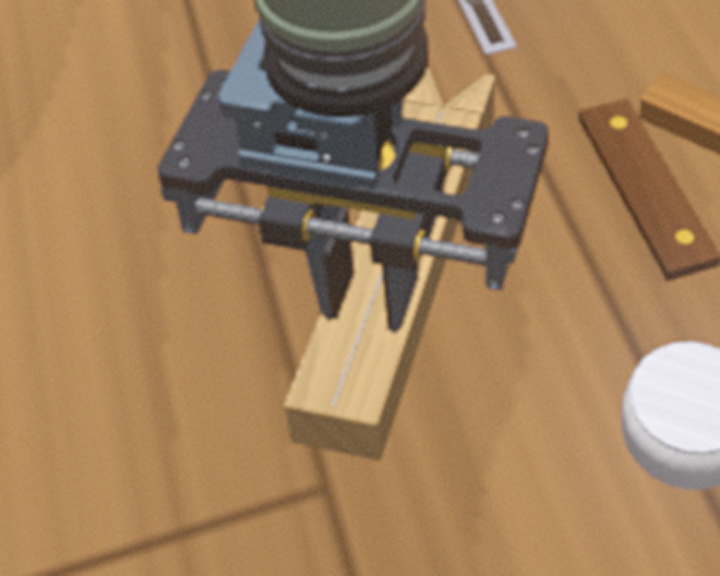

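The side view shows the fingers closed in the air, with their tips at about (239,372) and (265,377) in the full frame, over the top of the blank. The real tip height seems to differ from the reported TCP. I'll work it out from the picture.

```bash
python3 - <<'E'
from workcell import env
from h import *
import pickle
S=pickle.load(open("f0.pkl","rb"))["side"]; s=env.state(); p=s["ee_pos"]; n=np.array([.537,.843,0])
for off in(-16,0,16):
  for nm,uv in[("left",(238.8,371.7)),("right",(265.4,377.5))]:
    e,d=ray(S,uv); t=((p+n*off-e)@n)/(d@n); q=e+d*t; print(off,nm,q.round(1), "across",((q-p)@np.array([.843,-.537,0])).round(1))
E
```

```text
-16 left [ 451.5 -162.1   41.3] across -15.6
-16 right [ 481.3 -181.2   39.7] across 19.8
0 left [ 454.1 -144.8   18. ] across -22.7
0 right [ 485.  -164.6   16.4] across 14.0
16 left [ 456.7 -127.6   -5.3] across -29.7
16 right [ 488.8 -148.    -6.9] across 8.3
```

Call:
{"name": "send_rows", "arguments": {
  "targets": "0 0 0 0 0 0 90;0 0 0 0 0 0 90;0 0 0 0 0 0 90;0 0 0 0 0 0 90;0 0 0 0 0 0 90;0 0 0 0 0 0 90;0 0 0 0 0 0 90;0 0 0 0 0 0 90;0 0 0 0 0 0 90;0 0 0 0 0 0 90"
}}

```text
time_s: 4.8
ee_pos: [473.2, -157.1, 14.9]
ee_rot: [-180.0, -0.0, 57.5]
force: [-0.8, 0.2, 0.3]
gripper_width: 82.0
gripper_force: 0.0
```

```bash
python3 - <<'E'
from workcell import env,eyes
from h import *
T=eyes.grab_frame("top");S=eyes.grab_frame("side"); st(env)
a=cv2.resize(S["image"][270:470,130:330],None,fx=3,fy=3,interpolation=cv2.INTER_CUBIC)
b=cv2.resize(T["image"][240:390,360:460],None,fx=2,fy=2,interpolation=cv2.INTER_CUBIC); b=cv2.copyMakeBorder(b,0,300,0,0,cv2.BORDER_CONSTANT)
cv2.imwrite("pics/g3.png",np.hstack([a,b]))
E
```

```text
4.9 pos [ 473.2  -157.03   14.92] rot [-180.     -0.     57.53] F [-0.34 -0.19 -0.58] Ftool [-0.34 -0.18  0.58] Tz [-0.134  0.118  0.035] w 82.0 0.0
```

View pics/g3.png

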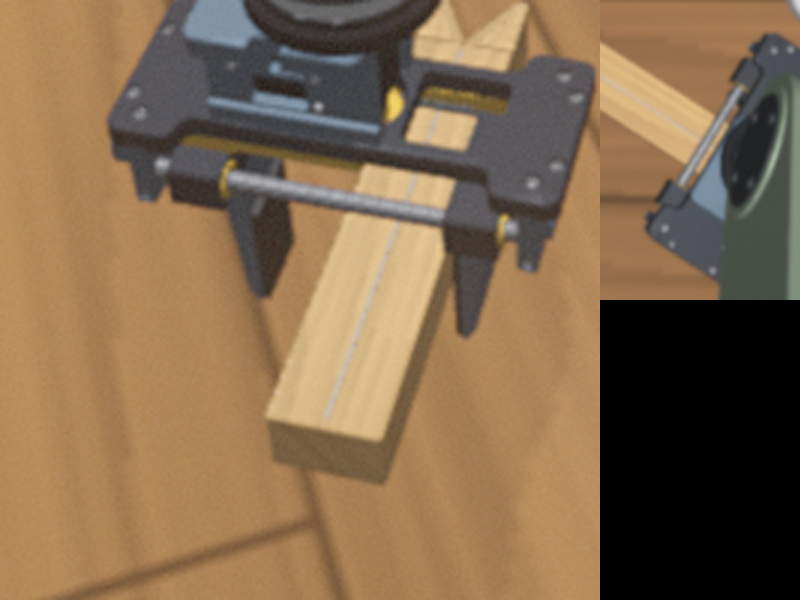

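The tips are now at (218,369) and (284,382) in the full side frame, straddling the blank but well above the bench. Their true height looks to be about 25 mm more than reported, so I'll go down carefully, watching the force.

Call:
{"name": "send_rows", "arguments": {
  "targets": "0 0 0.004 0 0 0 90;0 0 0.008 0 0 0 90;0 0 0.012 0 0 0 90;0 0 0.012 0 0 0 90;0 0 0.012 0 0 0 90"
}}

```text
time_s: 5.32
ee_pos: [472.8, -156.9, 2.4]
ee_rot: [-179.9, 0.0, 57.5]
force: [0.4, -0.7, 0.4]
gripper_width: 82.5
gripper_force: 0.0
```

```bash
python3 - <<'E'
from workcell import env,eyes
from h import *
st(env); S=eyes.grab_frame("side"); p=env.state()["ee_pos"]; n=np.array([.537,.843,0])
for off in(-20,-16,-12,-8,0):
  for nm,uv in[("left",(218.3,369)),("right",(284.3,382))]:
    e,d=ray(S,uv); t=((p+n*off-e)@n)/(d@n); q=e+d*t; print(off,nm,q.round(1), "across",((q-p)@np.array([.843,-.537,0])).round(1))
E
```

```text
5.32 pos [ 472.84 -156.89    2.44] rot [-1.7994e+02  1.0000e-02  5.7530e+01] F [ 0.45 -0.74  0.44] Ftool [-0.38  0.77 -0.45] Tz [-0.076  0.102  0.007] w 82.5 0.0
-20 left [ 427.4 -151.6   44.4] across -41.4
-20 right [ 501.1 -198.5   43.7] across 46.0
-16 left [ 427.8 -147.1   38.6] across -43.4
-16 right [ 502.3 -194.5   37.9] across 44.8
-12 left [ 428.3 -142.7   32.8] across -45.5
-12 right [ 503.4 -190.5   32. ] across 43.6
-8 left [ 428.7 -138.2   26.9] across -47.5
-8 right [ 504.5 -186.5   26.2] across 42.4
0 left [ 429.6 -129.3   15.3] across -51.5
0 right [ 506.8 -178.4   14.5] across 39.9
```

Call:
{"name": "send_rows", "arguments": {
  "targets": "0 0 0.004 0 0 0 90;0 0 0.008 0 0 0 90;0 0 0.012 0 0 0 90;0 0 0.014 0 0 0 90;0 0 0.016 0 0 0 90;0 0 0.016 0 0 0 90"
}}

```text
time_s: 5.87
ee_pos: [472.9, -156.9, -13.6]
ee_rot: [-179.9, 0.0, 57.5]
force: [0.3, -0.9, -0.0]
gripper_width: 81.8
gripper_force: 0.0
```

```bash
python3 - <<'E'
from workcell import env,eyes
from h import *
st(env); S=eyes.grab_frame("side"); T=eyes.grab_frame("top")
a=cv2.resize(S["image"][300:440,170:320],None,fx=4,fy=4,interpolation=cv2.INTER_CUBIC)
cv2.imwrite("pics/g4.png",a)
E
```

```text
5.87 pos [ 472.89 -156.9   -13.59] rot [-179.95    0.     57.52] F [ 0.29 -0.91 -0.02] Ftool [-0.61  0.73  0.02] Tz [-0.054  0.094  0.05 ] w 81.8 0.0
```

View pics/g4.png

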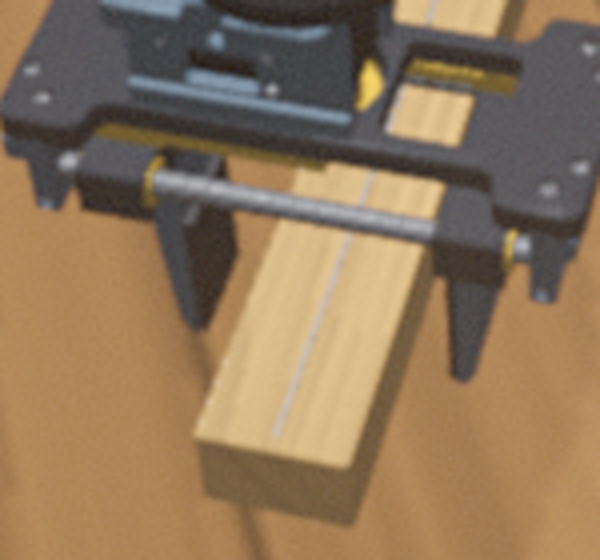

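```bash
python3 - <<'E'
from workcell import env
from h import *
import pickle
S=pickle.load(open("f0.pkl","rb"))["side"]; p=env.state()["ee_pos"]; n=np.array([.537,.843,0])
for off in(-20,-16,-12):
  for nm,uv in[("left",(218.75,382)),("right",(285.5,395))]:
    e,d=ray(S,uv); t=((p+n*off-e)@n)/(d@n); q=e+d*t; print(off,nm,q.round(1), "across",((q-p)@np.array([.843,-.537,0])).round(1))
E
```

```text
-20 left [ 425.4 -150.3   15.8] across -43.9
-20 right [ 501.9 -199.    15.9] across 46.7
-16 left [ 425.8 -145.8    9.7] across -46.0
-16 right [ 503.  -195.     9.8] across 45.5
-12 left [ 426.2 -141.3    3.6] across -48.0
-12 right [ 504.1 -191.     3.7] across 44.3
```

Call:
{"name": "send_rows", "arguments": {
  "targets": "0 0 -0.005 0 0 0 90;0 0 -0.005 0 0 0 90;0 0 -0.005 0 0 0 40;0 0 -0.005 0 0 0 40;0 0 -0.005 0 0 0 40;0 0 -0.005 0 0 0 40;0 0 -0.005 0 0 0 40;0 0 -0.005 0 0 0 40;0 0 -0.005 0 0 0 40;0 0 -0.005 0 0 0 40;0 0 -0.005 0 0 0 40",
  "grip_force": 25
}}

```text
time_s: 6.88
ee_pos: [473.1, -157.0, -8.1]
ee_rot: [-180.0, 0.0, 57.5]
force: [0.4, -0.3, -0.5]
gripper_width: 49.6
gripper_force: 25.0
```

```bash
python3 -c "
from workcell import env
from h import *
st(env)"
```

```text
6.88 pos [ 473.06 -156.99   -8.12] rot [-179.98    0.     57.53] F [ 0.37 -0.27 -0.46] Ftool [-0.03  0.46  0.46] Tz [-0.048  0.178  0.031] w 49.6 25.0
```

Gripped: 49.6 mm wide at 25 N. Next I'll slide it to about 30 mm short of the post and re-measure the notch against the post.

Call:
{"name": "send_rows", "arguments": {
  "targets": "0.006 -0.001 0 0 0 0 40;0.016 -0.0027 0 0 0 0 40;0.028 -0.0047 0 0 0 0 40;0.040 -0.0067 0 0 0 0 40;0.052 -0.0087 0 0 0 0 40;0.064 -0.0107 0 0 0 0 40;0.076 -0.0127 0 0 0 0 40;0.086 -0.0144 0 0 0 0 40;0.093 -0.0155 0 0 0 0 40;0.0975 -0.0163 0 0 0 0 40;0.0975 -0.0163 0 0 0 0 40;0.0975 -0.0163 0 0 0 0 40"
}}

```text
time_s: 7.88
ee_pos: [511.8, -65.8, -8.1]
ee_rot: [-180.0, -0.0, 57.5]
force: [-0.9, -0.1, -0.7]
gripper_width: 49.9
gripper_force: 25.0
```

```bash
python3 - <<'E'
from workcell import env,eyes
from h import *
st(env); S=eyes.grab_frame("side"); T=eyes.grab_frame("top")
import pickle; pickle.dump({"top":T,"side":S},open("f1.pkl","wb"))
a=cv2.resize(T["image"][195:295,230:400],None,fx=3.5,fy=3.5,interpolation=cv2.INTER_CUBIC)[:, :595]
b=cv2.resize(S["image"][200:340,260:340],None,fx=2.5,fy=2.5,interpolation=cv2.INTER_CUBIC); print(a.shape,b.shape)
cv2.imwrite("pics/n1.png",np.hstack([a,b]))
E
```

```text
7.88 pos [511.79 -65.85  -8.12] rot [-179.99   -0.     57.54] F [-0.91 -0.05 -0.69] Ftool [-0.53 -0.74  0.69] Tz [-0.056  0.087  0.008] w 49.9 25.0
(350, 595, 3) (350, 200, 3)
```

View pics/n1.png

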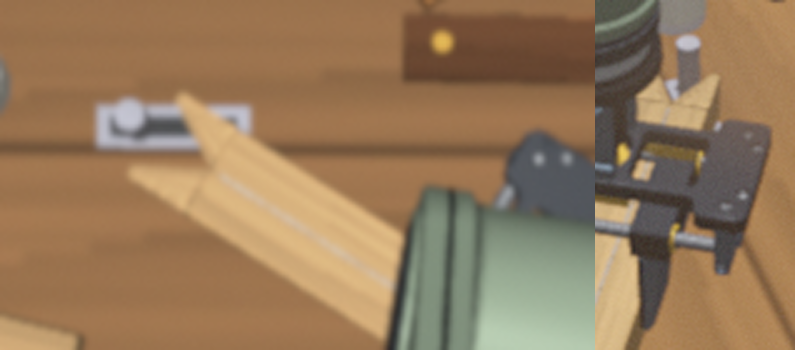

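The top crop shows the horns at about (282,222) and (267,244), the apex at (292,245) and the post top at (267,228), all full-frame pixels. The blank followed the gripper.

```bash
python3 - <<'E'
from h import *
import pickle
T=pickle.load(open("f1.pkl","rb"))["top"]; c=lambda x,y:(230+x/3.5,195+y/3.5)
hf,hr,ap=[plane(T,c(*p),36)[:2] for p in[(182,94),(130,172),(217,174)]]; po=plane(T,c(128,114),50)[:2]
print(hf,hr,ap,po)
m=(hf+hr)/2; ax=m-ap; print("axis by apex",np.degrees(np.arctan2(ax[1],ax[0])),"depth",np.linalg.norm(ax),"mouth",np.linalg.norm(hf-hr))
w=hf-hr; print("axis by horns",np.degrees(np.arctan2(w[1],w[0]))+90)
u=np.array([np.cos(np.radians(57.5)),np.sin(np.radians(57.5))]); v=np.array([u[1],-u[0]])
n=m-18*u; print("notch pt",n,"from apex",ap+16*u); d=po-n; print("to post: along",d@u,"across(tool y)",d@v, "apex-based",(po-ap-16*u)@u,(po-ap-16*u)@v)
E
```

```text
[632.94768295  79.62219288] [593.3606812  104.99479139] [592.67226418  61.52555197] [620.83596307 105.01945227]
axis by apex 56.36156108106232 depth 36.97429331073059 mouth 47.02020270440705
axis by horns 57.34286722418655
notch pt [603.48278913  77.12744611] from apex [601.26905791  75.0198151 ]
to post: along 32.84773297190423 across(tool y) -0.35084552402859437 apex-based 35.81472784667244 0.38376713363221526
```

Call:
{"name": "send_rows", "arguments": {
  "targets": "0.004 0 0 0 0 0 40;0.009 0 0 0 0 0 40;0.014 0 0 0 0 0 40;0.019 0 0 0 0 0 40;0.022 0 0 0 0 0 40;0.024 0 0 0 0 0 40;0.025 0 0 0 0 0 40;0.026 0 0 0 0 0 40;0.026 0 0 0 0 0 40",
  "grip_force": 14
}}

```text
time_s: 8.73
ee_pos: [525.8, -43.9, -8.1]
ee_rot: [-180.0, -0.0, 57.5]
force: [0.1, 0.6, -1.1]
gripper_width: 50.1
gripper_force: 14.0
```

```bash
python3 -c "
from workcell import env
from h import *
st(env)"
```

```text
8.73 pos [525.82 -43.92  -8.07] rot [-1.800e+02 -1.000e-02  5.754e+01] F [ 0.1   0.61 -1.11] Ftool [ 0.57 -0.24  1.11] Tz [-0.11   0.096  0.034] w 50.1 14.0
```

Call:
{"name": "send_rows", "arguments": {
  "targets": "0.0005 0 0 0 0 0 40;0.001 0 0 0 0 0 40;0.0015 0 0 0 0 0 40;0.002 0 0 0 0 0 40;0.0025 0 0 0 0 0 40;0.003 0 0 0 0 0 40"
}}

```text
time_s: 9.23
ee_pos: [527.4, -41.6, -8.1]
ee_rot: [-180.0, -0.0, 57.5]
force: [0.1, -0.2, -2.1]
gripper_width: 50.2
gripper_force: 14.0
```

Call:
{"name": "send_rows", "arguments": {
  "targets": "0.0005 0 0 0 0 0 40;0.001 0 0 0 0 0 40;0.0015 0 0 0 0 0 40"
}}

```text
time_s: 9.48
ee_pos: [528.2, -40.3, -8.1]
ee_rot: [180.0, -0.0, 57.5]
force: [-0.2, -0.2, -1.3]
gripper_width: 49.9
gripper_force: 14.0
```

Call:
{"name": "send_rows", "arguments": {
  "targets": "0.0005 0 0 0 0 0 40;0.001 0 0 0 0 0 40;0.0015 0 0 0 0 0 40"
}}

```text
time_s: 9.73
ee_pos: [528.6, -39.8, -8.1]
ee_rot: [-180.0, 0.1, 57.5]
force: [-1.6, -6.8, -0.4]
gripper_width: 49.9
gripper_force: 14.0
```

Call:
{"name": "send_rows", "arguments": {
  "targets": "0.0005 0 0 0 0 0 40;0.001 0 0 0 0 0 40"
}}

```text
time_s: 9.9
ee_pos: [528.4, -39.7, -8.1]
ee_rot: [-180.0, 0.2, 57.6]
force: [-2.7, -9.5, 1.0]
gripper_width: 49.8
gripper_force: 14.0
```

Contact at about 9.5 N along the blank's axis, and the TCP is 171 mm from the post, which agrees with the camera measurement. I'll hold briefly so the push is definite, then check.

Call:
{"name": "send_rows", "arguments": {
  "targets": "0 0 0 0 0 0 40;0 0 0 0 0 0 40;0 0 0 0 0 0 40"
}}

```text
time_s: 10.15
ee_pos: [528.4, -39.7, -8.1]
ee_rot: [-180.0, 0.2, 57.6]
force: [-3.1, -7.8, 0.1]
gripper_width: 49.6
gripper_force: 14.0
```

```bash
python3 - <<'E'
from workcell import env
from h import *
st(env)
for D in (2,4,6,8): a=np.radians(D); print(D,round(.169*(1-np.cos(a)),5),round(.169*np.sin(a),5))
E
```

```text
10.15 pos [528.42 -39.73  -8.12] rot [-1.7996e+02  1.6000e-01  5.7550e+01] F [-3.13 -7.79  0.08] Ftool [-8.25  1.54 -0.06] Tz [-1.455  0.43  -0.266] w 49.6 14.0
2 0.0001 0.0059
4 0.00041 0.01179
6 0.00093 0.01767
8 0.00164 0.02352
```

Seated: 8.25 N axial, still 32° askew. Starting the swing.

Call:
{"name": "send_rows", "arguments": {
  "targets": "0 0.0015 0 0 0 -0.5 40;0 0.003 0 0 0 -1 40;0.0001 0.0059 0 0 0 -2 40;0.0002 0.0088 0 0 0 -3 40;0.0004 0.0118 0 0 0 -4 40;0.0004 0.0118 0 0 0 -4 40"
}}

```text
time_s: 10.65
ee_pos: [539.0, -46.0, -8.1]
ee_rot: [-180.0, 0.2, 61.6]
force: [-2.9, -7.7, 0.5]
gripper_width: 50.0
gripper_force: 14.0
```

```bash
python3 -c "
from workcell import env
from h import *
st(env)"
```

```text
10.65 pos [539.03 -45.97  -8.12] rot [-1.7997e+02  1.6000e-01  6.1610e+01] F [-2.93 -7.71  0.51] Ftool [-8.18  1.09 -0.48] Tz [-1.352  0.579 -0.087] w 50.0 14.0
```

Call:
{"name": "send_rows", "arguments": {
  "targets": "0 0.0029 0 0 0 -1 40;0.0001 0.0059 0 0 0 -2 40;0.0002 0.0088 0 0 0 -3 40;0.0004 0.0118 0 0 0 -4 40;0.0006 0.0147 0 0 0 -5 40;0.0009 0.0177 0 0 0 -6 40;0.0013 0.0206 0 0 0 -7 40;0.0016 0.0235 0 0 0 -8 40;0.0016 0.0235 0 0 0 -8 40"
}}

```text
time_s: 11.4
ee_pos: [560.9, -55.9, -8.1]
ee_rot: [180.0, 0.2, 69.6]
force: [-1.8, -7.2, -0.3]
gripper_width: 49.9
gripper_force: 14.0
```

```bash
python3 -c "
from workcell import env
from h import *
st(env)"
```

```text
11.4 pos [560.91 -55.9   -8.1 ] rot [1.800e+02 1.500e-01 6.962e+01] F [-1.79 -7.24 -0.27] Ftool [-7.41  0.84  0.29] Tz [-1.44   0.387 -0.122] w 49.9 14.0
```

Call:
{"name": "send_rows", "arguments": {
  "targets": "0 0.0029 0 0 0 -1 40;0.0001 0.0059 0 0 0 -2 40;0.0003 0.0088 0 0 0 -3 40;0.0005 0.0118 0 0 0 -4 40;0.0007 0.0147 0 0 0 -5 40;0.001 0.0177 0 0 0 -6 40;0.0014 0.0206 0 0 0 -7 40;0.0018 0.0235 0 0 0 -8 40;0.0018 0.0235 0 0 0 -8 40"
}}

```text
time_s: 12.15
ee_pos: [584.0, -62.7, -8.0]
ee_rot: [180.0, 0.2, 77.6]
force: [-0.1, -8.8, 0.0]
gripper_width: 50.1
gripper_force: 14.0
```

```bash
python3 -c "
from workcell import env
from h import *
st(env)"
```

```text
12.15 pos [584.   -62.69  -8.01] rot [1.7996e+02 1.7000e-01 7.7630e+01] F [-0.11 -8.79  0.01] Ftool [-8.61  1.77  0.02] Tz [-1.568  0.171 -0.155] w 50.1 14.0
```

Call:
{"name": "send_rows", "arguments": {
  "targets": "0 0.0029 0 0 0 -1 40;0.0001 0.0059 0 0 0 -2 40;0.0002 0.0088 0 0 0 -3 40;0.0004 0.0118 0 0 0 -4 40;0.0006 0.0147 0 0 0 -5 40;0.0009 0.0177 0 0 0 -6 40;0.0013 0.0206 0 0 0 -7 40;0.0016 0.0235 0 0 0 -8 40;0.0016 0.0235 0 0 0 -8 40"
}}

```text
time_s: 12.9
ee_pos: [607.9, -66.3, -7.9]
ee_rot: [179.9, 0.2, 85.6]
force: [1.0, -7.8, -0.9]
gripper_width: 50.1
gripper_force: 14.0
```

```bash
python3 -c "
from workcell import env
from h import *
st(env)"
```

```text
12.9 pos [607.89 -66.27  -7.92] rot [179.92   0.18  85.63] F [ 1.01 -7.84 -0.86] Ftool [-7.73  1.61  0.89] Tz [-1.515  0.083 -0.128] w 50.1 14.0
```

Call:
{"name": "send_rows", "arguments": {
  "targets": "0 0.0018 0 0 0 -0.6 40;0 0.0035 0 0 0 -1.2 40;0.0001 0.0053 0 0 0 -1.8 40;0.0001 0.0071 0 0 0 -2.4 40;0.0002 0.0088 0 0 0 -3 40;0.0002 0.0088 0 0 0 -3 40"
}}

```text
time_s: 13.4
ee_pos: [616.8, -66.7, -7.9]
ee_rot: [179.9, 0.2, 88.6]
force: [0.6, -6.7, -0.6]
gripper_width: 50.1
gripper_force: 14.0
```

Call:
{"name": "send_rows", "arguments": {
  "targets": "0 0.0006 0 0 0 -0.2 40;0 0.0012 0 0 0 -0.4 40;0 0.0018 0 0 0 -0.6 40"
}}

```text
time_s: 13.65
ee_pos: [618.5, -66.8, -7.8]
ee_rot: [179.9, 0.2, 89.2]
force: [1.2, -8.1, -1.2]
gripper_width: 50.0
gripper_force: 14.0
```

```bash
python3 -c "
from workcell import env
from h import *
st(env)"
```

```text
13.65 pos [618.51 -66.78  -7.85] rot [179.89   0.18  89.17] F [ 1.2  -8.1  -1.21] Ftool [-8.08  1.32  1.24] Tz [-1.468e+00  1.000e-03 -2.040e-01] w 50.0 14.0
```

Call:
{"name": "send_rows", "arguments": {
  "targets": "0 0.0003 0 0 0 -0.1 40;0 0.0006 0 0 0 -0.2 40;0 0.0009 0 0 0 -0.3 40"
}}

```text
time_s: 13.9
ee_pos: [619.4, -66.8, -7.8]
ee_rot: [179.9, 0.2, 89.5]
force: [0.8, -7.3, -0.9]
gripper_width: 50.1
gripper_force: 14.0
```

Call:
{"name": "send_rows", "arguments": {
  "targets": "0 0.0003 0 0 0 -0.1 40;0 0.0006 0 0 0 -0.2 40;0 0.0006 0 0 0 -0.2 40"
}}

```text
time_s: 14.15
ee_pos: [620.0, -66.8, -7.8]
ee_rot: [179.9, 0.2, 89.7]
force: [0.7, -7.3, -0.6]
gripper_width: 50.0
gripper_force: 14.0
```

Call:
{"name": "send_rows", "arguments": {
  "targets": "0 0.0003 0 0 0 -0.1 40;0 0.0006 0 0 0 -0.2 40;0 0.0006 0 0 0 -0.2 40"
}}

```text
time_s: 14.4
ee_pos: [620.7, -66.8, -7.8]
ee_rot: [179.9, 0.2, 89.9]
force: [-0.5, -7.1, -1.4]
gripper_width: 49.9
gripper_force: 14.0
```

```bash
python3 -c "
from workcell import env
from h import *
st(env)"
```

```text
14.4 pos [620.66 -66.78  -7.81] rot [179.89   0.18  89.87] F [-0.46 -7.08 -1.36] Ftool [-7.08 -0.45  1.38] Tz [-1.491  0.022 -0.134] w 49.9 14.0
```

Call:
{"name": "send_rows", "arguments": {
  "targets": "0 0.0003 0 0 0 -0.1 40;0 0.0006 0 0 0 -0.1 40;0 0.0006 0 0 0 -0.1 40"
}}

```text
time_s: 14.65
ee_pos: [620.7, -66.8, -7.8]
ee_rot: [179.9, 0.2, 89.9]
force: [-0.4, -7.7, -1.0]
gripper_width: 49.7
gripper_force: 14.0
```

```bash
python3 -c "
from workcell import env
from h import *
st(env)"
```

```text
14.65 pos [620.72 -66.8   -7.82] rot [1.7995e+02 1.7000e-01 8.9940e+01] F [-0.39 -7.72 -1.01] Ftool [-7.72 -0.38  1.03] Tz [-1.539  0.155 -0.263] w 49.7 14.0
```

Call:
{"name": "send_rows", "arguments": {
  "targets": "0 0.0003 0 0 0 0 40;0 0.0006 0 0 0 0 40;0 0.0006 0 0 0 0 40"
}}

```text
time_s: 14.9
ee_pos: [620.7, -66.8, -7.9]
ee_rot: [-180.0, 0.2, 89.9]
force: [-0.8, -6.8, -0.0]
gripper_width: 50.0
gripper_force: 14.0
```

```bash
python3 -c "
from workcell import env
from h import *
st(env)"
```

```text
14.9 pos [620.71 -66.8   -7.91] rot [-1.7998e+02  1.7000e-01  8.9940e+01] F [-0.83 -6.84 -0.02] Ftool [-6.84 -0.82  0.04] Tz [-1.519  0.328 -0.295] w 50.0 14.0
```

Call:
{"name": "send_rows", "arguments": {
  "targets": "0 0.0005 0 0 0 0 40;0 0.001 0 0 0 0 40;0 0.0015 0 0 0 0 40;0 0.0015 0 0 0 0 40"
}}

```text
time_s: 15.23
ee_pos: [620.7, -66.8, -8.0]
ee_rot: [-179.8, 0.2, 89.9]
force: [-4.4, -8.6, 1.8]
gripper_width: 50.0
gripper_force: 14.0
```

```bash
python3 -c "
from workcell import env
from h import *
st(env)"
```

```text
15.23 pos [620.67 -66.79  -8.03] rot [-1.798e+02  1.600e-01  8.995e+01] F [-4.38 -8.64  1.77] Ftool [-8.65 -4.38 -1.73] Tz [-1.49   0.755 -0.249] w 50.0 14.0
```

Call:
{"name": "send_rows", "arguments": {
  "targets": "0 0.0005 0 0 0 0 40;0 0.001 0 0 0 0 40;0 0.0012 0 0 0 0 40;0 0.0012 0 0 0 0 40;0 0.0012 0 0 0 0 40"
}}

```text
time_s: 15.65
ee_pos: [620.6, -66.8, -8.0]
ee_rot: [-179.7, 0.2, 90.0]
force: [-7.1, -6.8, 4.6]
gripper_width: 50.0
gripper_force: 14.0
```

```bash
python3 - <<'E'
from workcell import env,eyes
from h import *
st(env); S=eyes.grab_frame("side"); T=eyes.grab_frame("top")
a=cv2.resize(T["image"][185:265,240:400],None,fx=3,fy=3,interpolation=cv2.INTER_CUBIC)
b=cv2.resize(S["image"][200:400,270:400],None,fx=1.8,fy=1.8,interpolation=cv2.INTER_CUBIC); H=max(a.shape[0],b.shape[0])
p=lambda i:cv2.copyMakeBorder(i,0,H-i.shape[0],0,0,cv2.BORDER_CONSTANT)
cv2.imwrite("pics/p1.png",np.hstack([p(a),p(b)])); st(env)
E
```

```text
15.65 pos [620.61 -66.76  -8.03] rot [-1.7966e+02  1.6000e-01  8.9970e+01] F [-7.13 -6.79  4.64] Ftool [-6.81 -7.15 -4.58] Tz [-1.476  1.126 -0.232] w 50.0 14.0
15.75 pos [620.64 -66.75  -8.05] rot [-1.7966e+02  1.6000e-01  8.9970e+01] F [-8.   -7.8   4.23] Ftool [-7.82 -8.02 -4.16] Tz [-1.446  1.149 -0.216] w 50.0 14.0
```

View pics/p1.png

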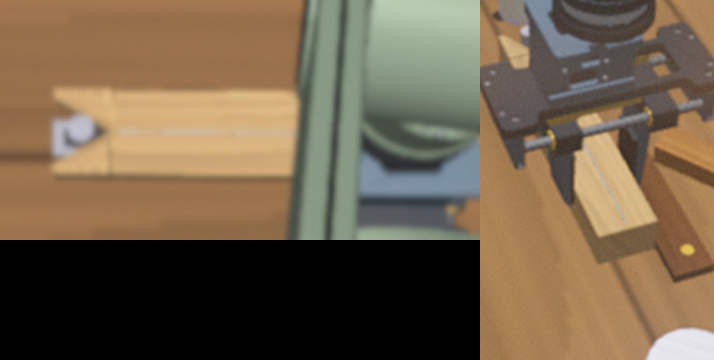

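The picture shows the notch on the post and the blank flush along the fence, with about 7–8 N on both post and fence. I'll ease both loads off and check before releasing.

Call:
{"name": "send_rows", "arguments": {
  "targets": "0 -0.0007 0 0 0 0 40;-0.0003 -0.0014 0 0 0 0 40;-0.0006 -0.002 0 0 0 0 40;-0.0009 -0.0026 0 0 0 0 40;-0.0009 -0.0026 0 0 0 0 40"
}}

```text
time_s: 16.17
ee_pos: [620.7, -66.8, -8.1]
ee_rot: [-180.0, 0.1, 89.9]
force: [-0.8, -5.7, -0.1]
gripper_width: 49.8
gripper_force: 14.0
```

```bash
python3 -c "
from workcell import env
from h import *
st(env)"
```

```text
16.17 pos [620.68 -66.77  -8.1 ] rot [-1.7997e+02  9.0000e-02  8.9940e+01] F [-0.83 -5.65 -0.09] Ftool [-5.65 -0.82  0.1 ] Tz [-1.191  0.352 -0.209] w 49.8 14.0
```

Call:
{"name": "send_rows", "arguments": {
  "targets": "-0.0004 0 0 0 0 0 40;-0.0008 0 0 0 0 0 40;-0.0008 0 0 0 0 0 40;-0.0008 0 0 0 0 0 60;-0.0008 0 0 0 0 0 65;-0.0008 0 0 0 0 0 72;-0.0008 0 0 0 0 0 72;-0.0008 0 0 0 0 0 72;-0.0008 0 0 0 0 0 72;-0.0008 0 0 0 0 0 72"
}}

```text
time_s: 17.0
ee_pos: [621.1, -66.1, -8.1]
ee_rot: [180.0, -0.0, 89.9]
force: [0.2, -0.4, -0.2]
gripper_width: 65.3
gripper_force: 0.0
```

```bash
python3 - <<'E'
from workcell import env,eyes
from h import *
st(env); T=eyes.grab_frame("top")
c=blob(T["image"],(245,205,340,260),(10,60,175),(30,125,255))[:,0]
pts=np.array([plane(T,p,36)[:2] for p in c if 280<p[0]<332]); 
for nm,sel in(("fence side",pts[:,0]>620),("robot side",pts[:,0]<620)):
    k=np.polyfit(pts[sel][:,1],pts[sel][:,0],1); print(nm,np.degrees(np.arctan(k[0])).round(2),np.polyval(k,0).round(1))
p=np.array([plane(T,p,36)[:2] for p in c]); print("horn tip y",p[:,1].max())
E
```

```text
17.0 pos [621.09 -66.11  -8.07] rot [ 1.7999e+02 -1.0000e-02  8.9940e+01] F [ 0.19 -0.38 -0.2 ] Ftool [-0.38  0.19  0.2 ] Tz [-0.105  0.028  0.032] w 65.3 0.0
fence side -0.51 645.9
robot side 0.27 597.1
horn tip y 122.84175211924307
```

Released, and the blank sits as expected: its edges are within 0.5° of the fence line and the horn tip is 18 mm past the post. Retreating straight up.

Call:
{"name": "send_rows", "arguments": {
  "targets": "0 0 -0.003 0 0 0 72;0 0 -0.01 0 0 0 72;0 0 -0.025 0 0 0 72;0 0 -0.045 0 0 0 72;0 0 -0.065 0 0 0 72;0 0 -0.09 0 0 0 72;0 0 -0.11 0 0 0 72;0 0 -0.13 0 0 0 72;0 0 -0.15 0 0 0 72;0 0 -0.15 0 0 0 72"
}}

```text
time_s: 17.88
ee_pos: [623.8, -66.6, 147.3]
ee_rot: [179.5, 0.1, 89.9]
force: [0.7, -0.3, 0.8]
gripper_width: 65.3
gripper_force: 0.0
```

Call:
{"name": "send_rows", "arguments": {
  "targets": "-0.15 -0.2 -0.02 0 0 0 72;-0.15 -0.2 -0.02 0 0 0 72;-0.15 -0.2 -0.02 0 0 0 72;-0.15 -0.2 -0.02 0 0 0 72;-0.15 -0.2 -0.02 0 0 0 72;-0.15 -0.2 -0.02 0 0 0 72;-0.15 -0.2 -0.02 0 0 0 72;-0.15 -0.2 -0.02 0 0 0 72;-0.15 -0.2 -0.02 0 0 0 72"
}}

```text
time_s: 18.63
ee_pos: [421.1, -216.0, 161.9]
ee_rot: [180.0, -0.0, 89.9]
force: [-0.2, 0.8, 0.1]
gripper_width: 65.5
gripper_force: 0.0
```

```bash
python3 - <<'E'
from workcell import env,eyes
from h import *
st(env); T=eyes.grab_frame("top");S=eyes.grab_frame("side")
a=cv2.resize(T["image"][180:320,190:500],None,fx=1.6,fy=1.6); b=cv2.resize(S["image"][190:440,200:440],None,fx=1.2,fy=1.2); H=max(a.shape[0],b.shape[0])
p=lambda i:cv2.copyMakeBorder(i,0,H-i.shape[0],0,0,cv2.BORDER_CONSTANT)
cv2.imwrite("pics/end.png",np.hstack([p(a),p(b)]))
E
```

```text
18.63 pos [ 421.1  -215.99  161.87] rot [ 1.7996e+02 -2.0000e-02  8.9870e+01] F [-0.21  0.82  0.07] Ftool [ 0.82 -0.21 -0.07] Tz [-0.118  0.04  -0.001] w 65.5 0.0
```

View pics/end.png

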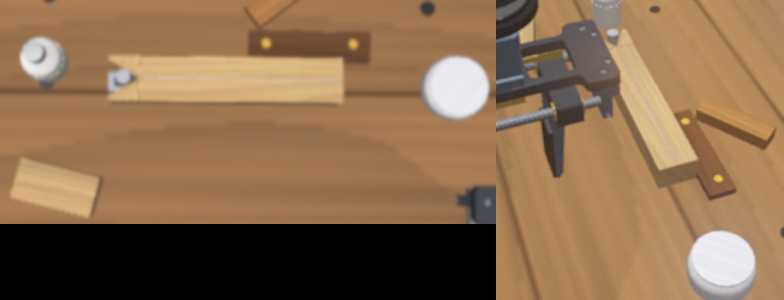

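The last picture shows the notch around the post at about (121,77) in the crop, with the blank along the fence, the bystanders in place and the arm clear. One numeric check of the seating before I hand in.

```bash
python3 - <<'E'
from workcell import env,eyes
from h import *
import pickle
T=eyes.grab_frame("top")
c=blob(T["image"],(245,205,430,260),(10,60,175),(30,125,255))[:,0]
p=np.array([plane(T,q,36)[:2] for q in c]).astype(np.float32); print(cv2.minAreaRect(p),"y",p[:,1].min(),p[:,1].max())
pts=p[(p[:,1]<70)&(p[:,1]>-130)]
for s in(pts[:,0]>620,pts[:,0]<620): k=np.polyfit(pts[s][:,1],pts[s][:,0],1); print(np.degrees(np.arctan(k[0])).round(2),np.polyval(k,-100))
E
```

```text
((621.5538940429688, -6.6858978271484375), (258.9615173339844, 51.861629486083984), 89.87322235107422) y -136.20358 122.84175
0.84 644.0154083299655
-0.21 596.9902104517873
```

```bash
python3 -c "
from workcell import env
print(env.job_done())"
```

```text
the job is handed in; nothing more can be done
None
```

The blank was pushed home on the post at about 8–10 N while 32° askew, swung flush to the fence with the notch kept on the post, pressed there at about 7–8 N, and left lying flat; I handed the job in at about 18.7 s with the arm clear and the bystanders unmoved in the last pictures.

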